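# Switch on the long light bar at the filing bench

## Robot

A 6-joint arm with a two-finger parallel gripper is mounted at the origin on the work surface. World frame = base frame: x ahead of the robot, y to its left, z up, the work surface at z = 0. Lengths are in m, angles in rad, forces in N, time in s.
With the tool pointing down it reaches from about 0.3 to 0.85 m from the base axis. Payload 5.4 kg.
Tool frame: the origin (TCP) lies between the finger pads; the fingertips stand 25 mm ahead of it and the grasp point (between the pads) lies 6 mm ahead of it; x points along the fingers, y is the direction in which the jaws open and shut, and the axes are right-handed (so a half turn about x gives the same grasp; the last joint's range is limited). The gripper opens to 85 mm and grips with 20 to 120 N. Pads are 22 mm wide; open, the fingers measure 114 mm over their backs; the gripper's body (76 mm by 85 mm) begins 54 mm behind the grasp point. The pads swing forward as they close: fully open they stand 13 mm farther back than shut.
Start: joints at [1.046, 0.158, 1.597, -0, 1.386, -0.21], TCP at [0.178, 0.547, 0.256] pointing down, gripper open.
Joint ranges: [-2.91, 2.91], [-0.94, 2.29], [0.18, 2.7], [-1.29, 4.43], [0.17, 2.64], [-3, 3]. Speed limits (rad/s): [2.57, 2.57, 3.14, 3.14, 3.14, 3.14].

## Interface

Orientations are given as a 3x3 rotation matrix whose columns are the frame's x, y, z axes.
In Python, from bench import ctrl gives the robot as it stands.
- The arm moves only by the shell command python3 -m crank 'ROWS' [FORCE]. ROWS is JSON, a list of rows, each a list of 7 numbers: the closure, from 0 (fully open) to 1 (shut), then the shift along the tool's x, y, z each as a share of 300 mm, from -1 to 1, then the turn, a rotation vector about the tool's x, y, z each as a share of pi rad, from -1 to 1. In form: [[grip, dx, dy, dz, wx, wy, wz], ...]. A call has 1 to 20 rows; each row is the pose to reach, as a shift and turn from the pose commanded when the call began, along the tool's axes at that moment, turning the shorter way round; what a row does not reach only later rows make up. A row lasts 1/8 s, in which the tool goes at most 62.5 mm and 10.7 degrees, less where a joint would pass 70% of its speed; a pose out of reach is approached as far as the arm can. A call with a number of a shift or a turn outside -1 to 1 is refused whole. A call with a gripper value outside its range is refused whole. The fingers move at their own pace and stop on an object; FORCE is the grip in N (left out, the last holds). Time passes only in rows, so rows that repeat a pose let the fingers close. It gives the time, the measured TCP pose, the force and the opening at its end, in the units of the state.
- ctrl.observe(): the state, without advancing time (a new reading comes with each control period).
- ctrl.get_image(name): name is "side" or "top"; returns a dict with "pixels" (420x560x3 uint8, red, green, blue), "mtx" (3x3 intrinsics, pixels), "eye" and "attitude" of the camera in the world. Camera axes: x right, y up, looking along -z (the intrinsics and any distortion apply to the point x, -y, -z); pixel columns grow to the right and rows downward; lengths in m; the calibration is good to about 2 mm. A picture is of the moment at which its call begins. There is no depth.
- ctrl.finish_job(): hands the job in, once; it reports no verdict.
Trained networks look in a picture, given as the dict that the camera call returned (one of the last four; its "shot" number tells which), for a name from the list of things; names that differ only in an ending like _2 or _b are one class to them, and where a whole thing is asked for, a point or a joint stands for the part that bears it (a point fixed in the world has none). Each returns a list of dicts, best first, with "p" (0 to 1); they miss things now and then, are a little off and sometimes report something else, mostly with a low value. They report only what shows in the picture. A call takes as long as a camera call.
- ctrl.recognise(picture, label): "centre" ([x, y, z] in m, in world coordinates, good to about 4 mm: the middle of the surface that is visible of it).
The state is a dict: "time": time; "q": joint angles; "qd": joint speeds; "joint_efforts": joint torques, N m; "tool_pos": TCP position; "ee_rot": TCP orientation; "contact_force": force on the tool from outside, world axes, zero at the start; "moment": the same for the moment, N m; "grip_width": finger opening in m.
Only numpy, scipy, OpenCV 4.12 (cv2) and the standard library are available. Lean on these libraries where they do the work, as an engineer would, in place of code of your own. Each camera call takes 0.05 s, during which the arm holds its last target. There are 200 camera calls.

## Task

Switch on the long light bar, so that filed edges can be held over it and checked for gaps: with a fingertip in the slot in its top, push the small slide all the way towards its lens. Leave the slide of the other light, the one with the round head, as it is, and take the hand away afterwards.

Things in the scene. Friction and masses are not known exactly. Their poses are not given: they have to be found in the camera images.
- long_light: Long grey light bar fixed to the bench. Origin: on the bench under the middle of its slot; +x towards the lens, z up. Block x -66..66 mm, 66 wide, 40 high; steel foot to x -86; oblong head x 66..200, 43 high, flat oblong white lens. Slot sunk in the block's top: x -50..50 mm, y -19..19, floor at z 30, rim at z 40.
- long_switch (a joint): The long bar's slide, m: 0 off (starts at 0-0.008), 0.034 fully on, growing towards the lens (+x). Metal tab 14 mm long (x), 20 wide, in the slot from its floor up to flush (top z 39.5); centre at x = 5 mm + this value, y 0. At off 48 mm of empty slot lies behind it, room for shut fingers. Friction 1.5 N, no spring, firm end stops.
- round_light: The other light, same grey, fixed to the bench: same block, slot and metal slide, origin and axes as the long bar, but a short round head 80 mm across with a round white lens, centred at x 98 mm, 43 high. The two lights may stand in either order.
- round_slide (a point): Middle of the top of the metal slide (14 x 20 mm, flush with the rim) of the round-headed light. It is found anywhere along its travel, on or off, and must stay there.

How it is judged:
At the end, for the whole second after the job is handed in: The slide of the long light bar is in the on end of its slot, more than 22 mm of its 34 mm travel from off, and the slide of the round-headed light is within 10 mm of where it was found (value of joint long_switch above 0.022 m and distance of round_slide from where it was at the start of the episode below 0.01 m); the robot touches nothing.
It fails at once if the slide of the round-headed light is moved by more than 10 mm (distance of round_slide from where it was at the start of the episode above 0.01 m).
It also fails if it takes over 29 s, if anything falls off the work surface, if the arm or the gripper's body presses on something with over 40 N, if the wrist force passes 120 N, or if a joint passes its speed limit or range.

## Working session

There is one attempt and no reset: what is moved stays moved. The work goes in short steps, Python scripts to look and compute and a shell command to move; the robot and the scene stay as the last step left them, time stands still between calls to the robot, and variables do not carry over. Pictures are saved under pics/ and viewed, about 8 in all and at most 12, crops included, and the job is handed in when it is done.

```bash
ls; mkdir -p pics
python3 - <<'E'
from bench import ctrl
import cv2,pickle
o=ctrl.observe();print(o)
for n in("top","side"):
    im=ctrl.get_image(n);pickle.dump(im,open(f"pics/{n}0.pkl","wb"))
    cv2.imwrite(f"pics/{n}0.png",im["pixels"][:,:,::-1])
    print(n,im["mtx"],im["eye"],im["attitude"],[k for k in im])
    for l in("long_light","long_switch","round_light","round_slide"):
        print(l,ctrl.recognise(im,l)[:3])
E
```

```text
pics
{'time': 0.0, 'q': array([ 1.04593862e+00,  1.59080827e-01,  1.59824340e+00, -3.11178296e-05,
        1.38616805e+00, -2.10113633e-01]), 'qd': array([ 0.00127214, -0.00014555,  0.00201913, -0.00097355,  0.0027923 ,
       -0.00064993]), 'joint_efforts': array([-3.46894176e-04, -3.95994008e+01, -3.31433487e+01, -2.18056316e-04,
        8.26313597e-03, -9.23465677e-06]), 'tool_pos': array([0.17775764, 0.5462534 , 0.25529339]), 'ee_rot': array([[-9.25410024e-04,  3.09566803e-01,  9.50877247e-01],
       [-1.65925209e-03,  9.50875870e-01, -3.09567969e-01],
       [-9.99998195e-01, -1.86422236e-03, -3.66300697e-04]]), 'contact_force': array([ 0.41348369,  0.12071887, -0.10050498]), 'moment': array([ 0.00554509,  0.001494  , -0.03217362]), 'grip_width': 0.08546084401277612}
top [[436.97762535   0.         279.16457472]
 [  0.         436.97762535 195.90157424]
 [  0.           0.           1.        ]] [0.48406916 0.00639275 0.81622508] [[-0.01214657  0.99788736 -0.0638223 ]
 [-0.999847   -0.01292432 -0.01178748]
 [-0.01258743  0.06366936  0.99789166]] ['pixels', 'mtx', 'eye', 'attitude', 'shot']
long_light [{'centre': [0.5432, -0.2096, 0.0394], 'p': 0.88}]
long_switch [{'centre': [0.497, -0.2307, 0.0426], 'p': 0.67}]
round_light [{'centre': [0.5723, 0.1803, 0.0398], 'p': 0.7}]
round_slide [{'centre': [0.5602, 0.1746, 0.0405], 'p': 0.59}]
side [[434.98829823   0.         284.77181485]
 [  0.         434.98829823 204.11931934]
 [  0.           0.           1.        ]] [0.20633082 0.35527308 0.56469028] [[-0.73280517  0.49569609 -0.46613514]
 [-0.680347   -0.54500861  0.48999345]
 [-0.01115982  0.67620338  0.73663047]] ['pixels', 'mtx', 'eye', 'attitude', 'shot']
long_light [{'centre': [0.5386, -0.2008, 0.0365], 'p': 0.77}]
long_switch []
round_light [{'centre': [0.5572, 0.1826, 0.0356], 'p': 0.95}]
round_slide [{'centre': [0.5582, 0.1778, 0.0385], 'p': 0.67}]
```

View pics/top0.png

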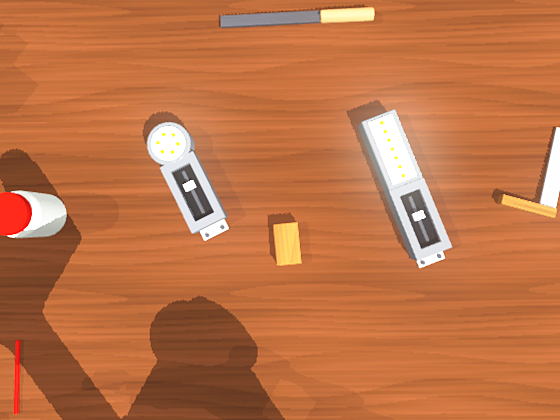

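View pics/side0.png

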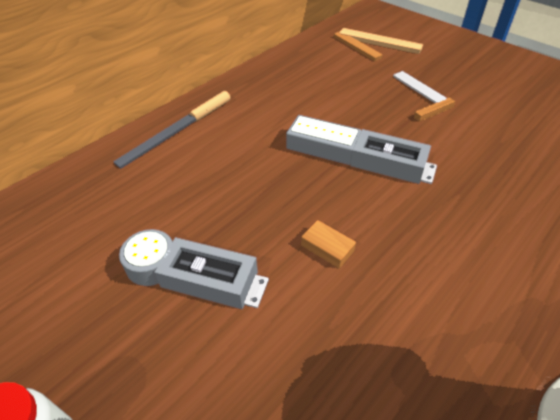

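The top view shows the round light on the left (slide at about (189,186)) and the long light on the right: lens up at (390,148), slot (401,190)–(440,248), tab at about (419,216). Next I measure the slot's axis precisely.

```bash
cat > h.py <<'E'
import numpy as np
def ray(im,px,z):
    K=np.array(im["mtx"]);d=np.linalg.inv(K)@[px[0],px[1],1];d=np.array(im["attitude"])@[d[0],-d[1],-d[2]]
    e=np.array(im["eye"]);return e+d*(z-e[2])/d[2]
def proj(im,P):
    c=np.array(im["attitude"]).T@(np.array(P)-im["eye"]);u=np.array(im["mtx"])@[c[0],-c[1],-c[2]];return u[:2]/u[2]
E
python3 - <<'E'
import pickle,cv2,numpy as np
from h import *
im=pickle.load(open("pics/top0.pkl","rb"));p=im["pixels"].copy()
g=p.max(2)
m=np.zeros(g.shape,np.uint8);m[180:255,390:450]=(g[180:255,390:450]<85)
# keep largest comp
m=cv2.morphologyEx(m,cv2.MORPH_CLOSE,np.ones((9,9)))
n,l,s,c=cv2.connectedComponentsWithStats(m);k=1+s[1:,4].argmax();print(s[1:])
r=cv2.minAreaRect(np.argwhere(l==k)[:,::-1].astype(np.float32));b=cv2.boxPoints(r);print(r)
W=np.array([ray(im,x,.04) for x in b]);print(b,W)
print([np.linalg.norm(W[i]-W[i-1]) for i in range(4)],W.mean(0))
t=np.zeros(g.shape,np.uint8);t[205:228,408:430]=(p.min(2)[205:228,408:430]>180)
n,l2,s2,c2=cv2.connectedComponentsWithStats(t);print(s2[1:],[ray(im,x,.0395) for x in c2[1:]])
x0,y0=345,95
v=cv2.resize(p[y0:y0+180,x0:x0+120],None,fx=3.3,fy=3.3,interpolation=cv2.INTER_CUBIC)
cv2.polylines(v,[np.int32((b-[x0,y0]+.5)*3.3)],True,(255,0,0),1)
cv2.imwrite("pics/c1.png",v[:,:,::-1])
E
```

```text
[[407 209  32  39 578]
 [406 210   1   1   1]]
((422.6006164550781, 226.45858764648438), (38.6189079284668, 18.602346420288086), 67.61986541748047)
[[406.64795 212.14497]
 [423.84912 205.06215]
 [438.55328 240.7722 ]
 [421.3521  247.85503]] [[ 0.50199552 -0.2096558   0.04      ]
 [ 0.51414774 -0.24038065  0.04      ]
 [ 0.45093196 -0.26407431  0.04      ]
 [ 0.43888106 -0.23350811  0.04      ]]
[np.float64(0.06747123262201823), np.float64(0.03304078292834223), np.float64(0.06751017907943778), np.float64(0.032856006260338085)] [ 0.47648907 -0.23690472  0.04      ]
[[426 205   4   8  18]
 [412 210  14  11 105]
 [408 217   5  11  29]] [array([ 0.50965409, -0.24800616,  0.0395    ]), array([ 0.49621229, -0.23035691,  0.0395    ]), array([ 0.48186486, -0.2135639 ,  0.0395    ])]
```

View pics/c1.png

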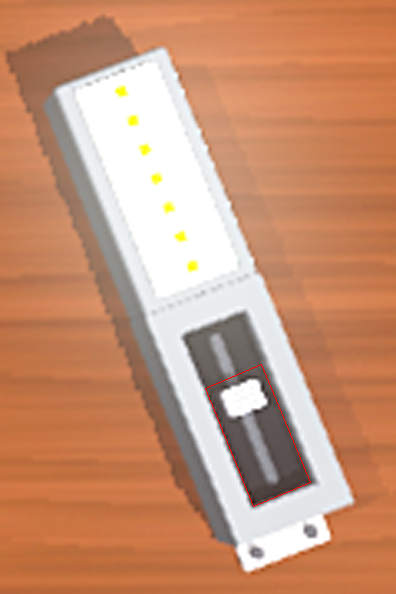

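The crop shows the whole slot rim, with corners at about (182,333), (247,310), (315,483) and (252,507), and the tab at (244,397). The red box caught only the lower part, so I use the corners I picked by eye.

```bash
cat >> h.py <<'E'
import json
def goal(o,L,z,yaw):
    """relative move from state o to light-frame (x,y), height z, tool y along yaw"""
    J=json.load(open("pose.json"));a=J["yaw"];u=np.array([np.cos(a),np.sin(a)]);v=np.array([-u[1],u[0]])
    P=np.r_[np.array(J["o"])+L[0]*u+L[1]*v,z];R=np.array(o["ee_rot"])
    y=np.array([np.cos(yaw),np.sin(yaw),0]);x=np.array([0,0,-1.]);T=np.c_[x,y,np.cross(x,y)]
    from scipy.spatial.transform import Rotation as Ro
    return R.T@(P-o["tool_pos"])/.3, Ro.from_matrix(R.T@T).as_rotvec()/np.pi,P
E
python3 - <<'E'
import pickle,json,numpy as np
from h import *
from bench import ctrl
im=pickle.load(open("pics/top0.pkl","rb"))
f=lambda c,z=.04:ray(im,np.array(c)/3.3+[345,95]-.5,z)[:2]
C=[f(c) for c in[(182,333),(247,310),(315,483),(252,507)]]
print(C,[np.linalg.norm(C[i]-C[i-1]) for i in range(4)])
o=np.mean(C,0);d=C[0]+C[1]-C[2]-C[3];a=np.arctan2(d[1],d[0])
E=[f((165,47),.043),f((354,500))]; d2=E[0]-E[1];print("edge yaw",np.degrees(np.arctan2(d2[1],d2[0])))
h=[f((48,95),.043),f((165,47),.043)];u=np.array([np.cos(a),np.sin(a)])
print("head end x should be .2:",(np.mean(h,0)-o)@u,"yaw via head",np.degrees(np.arctan2(*(np.mean(h,0)-o)[::-1])))
t=f((244,397),.0395);print("o",o,np.degrees(a),"tab",(t-o)@u,(t-o)@[-u[1],u[0]])
json.dump(dict(o=list(o),yaw=float(a)),open("pose.json","w"))
s=ctrl.observe()
print(goal(s,(-.027,0),.2,a))
E
```

```text
[array([ 0.53182128, -0.19819897]), array([ 0.54376209, -0.23340435]), array([ 0.45074314, -0.26652421]), array([ 0.43839874, -0.23263598])] [np.float64(0.09956745824843656), np.float64(0.037175290733131756), np.float64(0.09873930442125337), np.float64(0.03606655831340549)]
edge yaw 20.949960092547
head end x should be .2: 0.1967955871354974 yaw via head 21.401405898998906
o [ 0.49118132 -0.23269088] 19.917926831056683 tab 0.006283568464207522 0.00012084288078826294
(array([ 0.18758275, -2.20254008,  1.72595288]), array([ 2.89144955e-01, -7.84472192e-06,  7.16041786e-06]), array([ 0.46579641, -0.24188907,  0.2       ]))
```

```bash
sed -i 's/"yaw": [0-9.]*/"yaw": 0.359/' pose.json; R='' ; python3 -m crank '[[1,0,-1,0.8,0.285,0,0],[1,0,-1,0.8,0.285,0,0],[1,0,-1,0.8,0.285,0,0],[1,0,-1,0.8,0.285,0,0],[1,0,-1,0.8,0.285,0,0],[1,0,-1,0.8,0.285,0,0],[1,0,-1,0.8,0.285,0,0],[1,0,-1,0.8,0.285,0,0]]' 40
python3 -c "
from h import *
from bench import ctrl
s=ctrl.observe();print(s['time'],s['q'],goal(s,(-.026,0),.13,.359))"
```

```text
time: 1.5
tool_pos: [0.3135, 0.1871, 0.2565]
ee_rot: [[0.0, 0.936, 0.351], [0.001, 0.351, -0.936], [-1.0, 0.0, -0.0]]
contact_force: [0.5, 0.7, -0.1]
grip_width: -0.0001
1.5 [ 2.02987402e-01 -4.41759306e-01  2.13316510e+00  5.70818570e-04
  1.44977696e+00 -1.56066810e-01] (array([ 0.42078092, -0.02400804,  1.51838827]), array([-4.64209707e-06, -1.57904771e-04, -1.56919736e-04]), array([ 0.46683885, -0.24182567,  0.13      ]))
```

```bash
python3 -m crank '[[1,0.1,0,1,0,0,0],[1,0.1,0,1,0,0,0],[1,0.1,0,1,0,0,0],[1,0.1,0,1,0,0,0],[1,0.1,0,1,0,0,0],[1,0.1,0,1,0,0,0],[1,0.1,0,1,0,0,0]]'
python3 -c "
from h import *
from bench import ctrl
s=ctrl.observe();print(s['time'],s['q'],goal(s,(-.026,0),.1,.359))"
```

```text
time: 2.38
tool_pos: [0.4194, -0.0917, 0.226]
ee_rot: [[-0.001, 0.935, 0.355], [0.001, 0.355, -0.935], [-1.0, -0.0, -0.001]]
contact_force: [-0.0, 0.3, 0.0]
grip_width: 0.0002
2.375 [-4.98800612e-01 -2.10519209e-01  2.01939503e+00  7.04491198e-04
  1.33403670e+00 -8.62019586e-01] (array([ 0.41928641, -0.02983106,  0.52441518]), array([ 0.0012902 , -0.00046058,  0.00010897]), array([ 0.46683885, -0.24182567,  0.1       ]))
```

```bash
python3 -m crank '[[1,0.2,-0.03,0.52,0,0,0],[1,0.2,-0.03,0.52,0,0,0],[1,0.2,-0.03,0.52,0,0,0],[1,0.42,-0.03,0.52,0,0,0],[1,0.42,-0.03,0.52,0,0,0],[1,0.42,-0.03,0.52,0,0,0],[1,0.42,-0.03,0.52,0,0,0]]'
python3 - <<'E'
from h import *
from bench import ctrl
import cv2
s=ctrl.observe();print(s['time'],s['q'],goal(s,(-.026,0),.06,.359))
for n in("top","side"):
    im=ctrl.get_image(n);p=im["pixels"].copy()
    q=proj(im,s["tool_pos"]+np.array([0,0,-.025]));print(n,q)
    x,y=np.int32(q)
    c=p[max(0,y-60):y+60,max(0,x-60):x+60]
    cv2.imwrite(f"pics/{n}1.png",cv2.resize(c,None,fx=4,fy=4,interpolation=cv2.INTER_CUBIC)[:,:,::-1])
E
python3 -c "
import cv2,numpy as np
cv2.imwrite('pics/b1.png',cv2.resize(np.hstack([cv2.imread('pics/top1.png'),cv2.imread('pics/side1.png')]),(800,400)))"
```

```text
time: 3.25
tool_pos: [0.4676, -0.243, 0.1032]
ee_rot: [[0.004, 0.935, 0.354], [-0.003, 0.354, -0.935], [-1.0, 0.002, 0.004]]
contact_force: [-0.4, -1.2, 0.7]
grip_width: -0.0003
3.25 [-7.08758293e-01  2.08526769e-01  1.86475539e+00  7.19365965e-05
  1.06331522e+00 -1.07097732e+00] (array([ 0.14382671, -0.00146098, -0.00513849]), array([ 0.00101357,  0.00138467, -0.00078187]), array([ 0.46683885, -0.24182567,  0.06      ]))
top [433.5590542 231.7978157]
side [409.06061198 132.92132022]
```

View pics/b1.png

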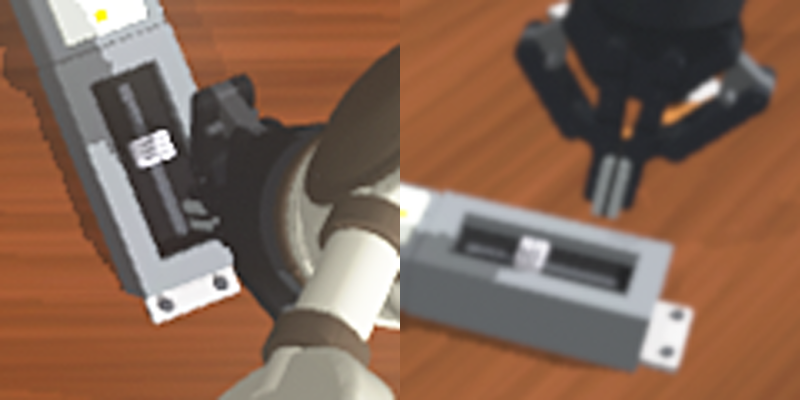

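The side crop shows the shut fingers' tip at about (605,215), above the rear half of the slot. Before descending, I check the slot's pose using its rim corners in this second view.

Run:
```python
from h import *
from bench import ctrl
im=ctrl.get_image("side");s=ctrl.observe()
C=[ray(im,(349+(x-400)/3.333-.4,72+y/3.333-.4),.04)[:2] for x,y in[(463,213),(455,250),(630,295),(638,255)]]
print(C,np.mean(C,0),json.load(open("pose.json")))
print(s['tool_pos'],goal(s,(-.026,0),.059,.359))
```

```text
[array([ 0.54247571, -0.23023188]), array([ 0.5266182 , -0.20045212]), array([ 0.43484501, -0.23291105]), array([ 0.44909133, -0.26475717])] [ 0.48825756 -0.23208806] {'o': [0.4911813162981946, -0.23269087706728217], 'yaw': 0.359}
[ 0.46688863 -0.2431055   0.10218495] (array([ 0.14393912,  0.00111293, -0.00448084]), array([ 0.00070708,  0.00095341, -0.00053082]), array([ 0.46683885, -0.24182567,  0.059     ]))
```

The two views agree to 3 mm, so I descend.

```bash
python3 -m crank '[[1,0.07,0,-0.004,0,0,0],[1,0.11,0,-0.004,0,0,0],[1,0.13,0,-0.004,0,0,0],[1,0.142,0,-0.004,0,0,0],[1,0.142,0,-0.004,0,0,0],[1,0.142,0,-0.004,0,0,0]]'
python3 - <<'E'
from h import *
from bench import ctrl
import cv2
s=ctrl.observe();print(s['time'],goal(s,(.018,0),.059,.359))
im=ctrl.get_image("side");c=im["pixels"][72:192,349:469]
cv2.imwrite("pics/s2.png",cv2.resize(c,None,fx=4,fy=4,interpolation=cv2.INTER_CUBIC)[:,:,::-1])
E
```

```text
time: 4.15
tool_pos: [0.4657, -0.2418, 0.0581]
ee_rot: [[0.001, 0.936, 0.353], [-0.001, 0.353, -0.936], [-1.0, 0.0, 0.001]]
contact_force: [-0.6, -0.3, 1.1]
grip_width: -0.0
4.15 (array([-0.00277388,  0.15013317,  0.00151728]), array([ 0.0005317 ,  0.00024534, -0.00012652]), array([ 0.50803379, -0.22636679,  0.059     ]))
```

View pics/s2.png

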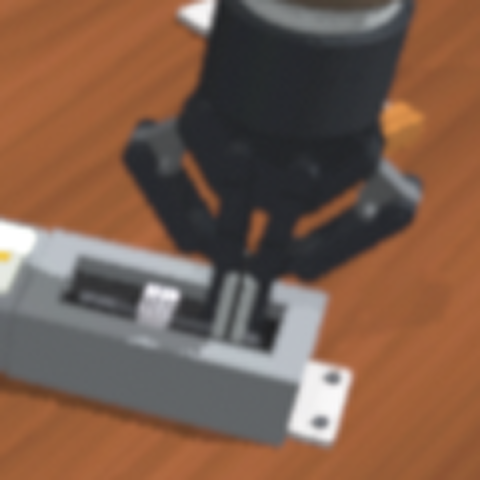

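The fingertips are inside the slot behind the tab (tab at (158,300), fingers at about (238,310)), with no contact force. Now I push towards the lens.

```bash
python3 -m crank '[[1,0,0.02,0,0,0,0],[1,0,0.04,0,0,0,0],[1,0,0.06,0,0,0,0],[1,0,0.08,0,0,0,0],[1,0,0.1,0,0,0,0],[1,0,0.12,0,0,0,0],[1,0,0.13,0,0,0,0],[1,0,0.14,0,0,0,0],[1,0,0.14,0,0,0,0]]'
python3 - <<'E'
from h import *
from bench import ctrl
import cv2
s=ctrl.observe();print(s['time'],s['contact_force'])
im=ctrl.get_image("side");c=im["pixels"][72:192,349:469]
cv2.imwrite("pics/s3.png",cv2.resize(c,None,fx=4,fy=4,interpolation=cv2.INTER_CUBIC)[:,:,::-1])
E
```

```text
time: 5.32
tool_pos: [0.505, -0.2266, 0.0577]
ee_rot: [[0.0, 0.936, 0.353], [0.0, 0.353, -0.936], [-1.0, 0.0, 0.0]]
contact_force: [0.3, -0.0, -0.0]
grip_width: 0.0004
5.325 [ 0.31960785 -0.0004782  -0.00707904]
```

View pics/s3.png

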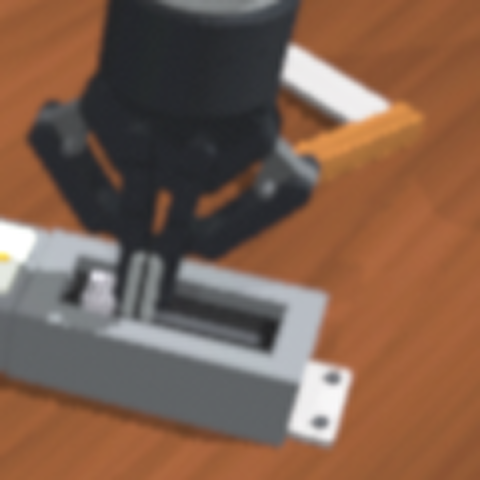

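The tab now sits at (97,290), near the lens end, with no stop force yet. I nudge further until the stop is felt.

```bash
python3 -m crank '[[1,0,0.006,0,0,0,0],[1,0,0.012,0,0,0,0],[1,0,0.012,0,0,0,0]]'; python3 -m crank '[[1,0,0.006,0,0,0,0],[1,0,0.012,0,0,0,0],[1,0,0.012,0,0,0,0]]'
```

```text
time: 5.75
tool_pos: [0.5081, -0.2253, 0.0576]
ee_rot: [[-0.0, 0.936, 0.353], [0.0, 0.353, -0.936], [-1.0, -0.0, -0.0]]
contact_force: [-0.3, 0.1, 0.2]
grip_width: 0.0001
time: 6.12
tool_pos: [0.5113, -0.2241, 0.0576]
ee_rot: [[-0.001, 0.936, 0.353], [0.0, 0.353, -0.936], [-1.0, -0.001, -0.0]]
contact_force: [-2.7, -0.7, 0.5]
grip_width: 0.0001
```

```bash
python3 -m crank '[[1,0,0.004,0,0,0,0],[1,0,0.008,0,0,0,0],[1,0,0.008,0,0,0,0]]'
```

```text
time: 6.5
tool_pos: [0.5145, -0.2234, 0.0581]
ee_rot: [[0.002, 0.936, 0.353], [-0.0, 0.353, -0.936], [-1.0, 0.002, 0.001]]
contact_force: [1.1, -0.4, 1.3]
grip_width: 0.0005
```

```bash
python3 -m crank '[[1,0,0.004,0,0,0,0],[1,0,0.008,0,0,0,0],[1,0,0.008,0,0,0,0]]'
python3 - <<'E'
from h import *
from bench import ctrl
import cv2
s=ctrl.observe();print(s['time'],s['contact_force'])
im=ctrl.get_image("side");c=im["pixels"][72:192,349:469]
cv2.imwrite("pics/s4.png",cv2.resize(c,None,fx=4,fy=4,interpolation=cv2.INTER_CUBIC)[:,:,::-1])
E
```

```text
time: 6.88
tool_pos: [0.5161, -0.2228, 0.058]
ee_rot: [[0.0, 0.936, 0.353], [-0.001, 0.353, -0.936], [-1.0, -0.0, 0.001]]
contact_force: [-2.2, -1.0, 4.7]
grip_width: -0.0002
6.875 [-2.2291353 -1.0283343  4.7208932]
```

View pics/s4.png

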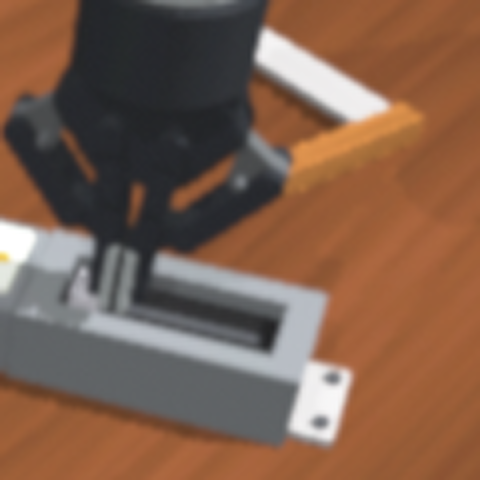

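The tab now stands at (80,290), next to the lens-end wall, and the arm lagged its command, which points to the stop. Next: one last 1.5 mm, back off, lift.

```bash
python3 -m crank '[[1,0,0.005,0,0,0,0],[1,0,0.005,0,0,0,0]]'; python3 -m crank '[[1,0,-0.03,0,0,0,0],[1,0,-0.05,0,0,0,0],[1,0,-0.05,0,0,0,0],[1,-0.1,-0.05,0,0,0,0],[1,-0.2,-0.05,0,0,0,0],[1,-0.4,-0.05,0,0,0,0],[1,-0.6,-0.05,0,0,0,0],[1,-0.6,-0.05,0.0,0,0,0]]'
python3 -m crank '[[1,0,-0.7,-0.3,0,0,0],[1,0,-0.7,-0.3,0,0,0],[1,0,-0.7,-0.3,0,0,0],[1,0,-0.7,-0.3,0,0,0],[1,0,-0.7,-0.3,0,0,0],[1,0,-0.7,-0.3,0,0,0]]'
python3 - <<'E'
from h import *
from bench import ctrl
import cv2
s=ctrl.observe();print(s['time'],s['tool_pos'],s['contact_force'])
im=ctrl.get_image("side");c=im["pixels"][72:192,349:469]
im2=ctrl.get_image("top");d=im2["pixels"]
print(ctrl.recognise(im2,"long_switch")[:2],ctrl.recognise(im2,"round_slide")[:1],ctrl.recognise(im,"long_switch")[:2],ctrl.recognise(im,"round_slide")[:1])
cv2.imwrite("pics/s5.png",np.hstack([cv2.resize(c,(400,400),interpolation=cv2.INTER_CUBIC),cv2.resize(d[160:260,370:470],(400,400),interpolation=cv2.INTER_CUBIC)])[:,:,::-1])
E
```

```text
time: 7.18
tool_pos: [0.5163, -0.2227, 0.0579]
ee_rot: [[-0.003, 0.936, 0.353], [-0.001, 0.353, -0.936], [-1.0, -0.003, -0.0]]
contact_force: [-7.9, -2.9, 7.8]
grip_width: -0.0003
time: 8.18
tool_pos: [0.5056, -0.2288, 0.2432]
ee_rot: [[0.008, 0.936, 0.353], [-0.006, 0.353, -0.936], [-1.0, 0.005, 0.009]]
contact_force: [-0.8, 0.0, -0.4]
grip_width: 0.0002
time: 8.93
tool_pos: [0.2752, -0.2169, 0.2369]
ee_rot: [[-0.0, 0.936, 0.353], [0.001, 0.353, -0.936], [-1.0, 0.0, -0.001]]
contact_force: [-0.2, -0.5, 0.0]
grip_width: -0.0002
8.925 [ 0.27516865 -0.21687148  0.2368951 ] [-0.18024062 -0.49121486  0.0138087 ]
[{'centre': [0.516, -0.2242, 0.0403], 'p': 0.65}] [{'centre': [0.543, -0.2084, 0.0375], 'p': 0.7}] [] [{'centre': [0.5574, 0.1774, 0.0378], 'p': 0.46}]
```

View pics/s5.png

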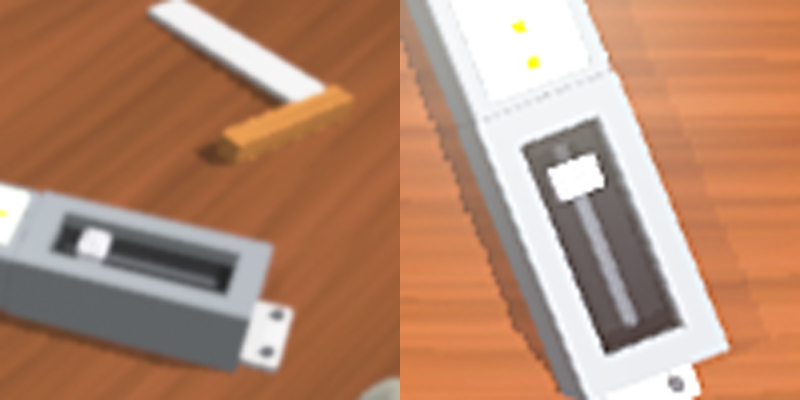

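The right panel shows the tab at (576,178) in a slot whose ends are at (560,132) and (646,339). That is roughly 23 mm of travel, so it isn't at the stop: it came back when I withdrew the finger. Since 22 mm is the limit, I push again more gently and check after backing off.

```bash
echo '{"o":[0.4897,-0.2324],"yaw":0.359}'>pose.json
python3 -c "
from h import *
from bench import ctrl
s=ctrl.observe();print(s['time'],goal(s,(-.008,0),.1,.359))"
```

```text
9.225 (array([0.45810808, 0.62297668, 0.30093335]), array([ 8.91830991e-04, -2.62651074e-04,  3.54332970e-05]), array([ 0.48221001, -0.23521071,  0.1       ]))
```

```bash
python3 -m crank '[[1,0.1,0.623,0.301,0,0,0],[1,0.1,0.623,0.301,0,0,0],[1,0.2,0.623,0.301,0,0,0],[1,0.2,0.623,0.301,0,0,0],[1,0.3,0.623,0.301,0,0,0],[1,0.4,0.623,0.301,0,0,0],[1,0.46,0.623,0.301,0,0,0],[1,0.46,0.623,0.301,0,0,0],[1,0.46,0.623,0.301,0,0,0]]'
python3 -c "
from h import *
from bench import ctrl
s=ctrl.observe();print(s['time'],goal(s,(-.008,0),.0565,.359))"
```

```text
time: 10.35
tool_pos: [0.4826, -0.2363, 0.1009]
ee_rot: [[0.002, 0.936, 0.353], [-0.001, 0.353, -0.936], [-1.0, 0.001, 0.002]]
contact_force: [0.2, 0.3, -0.2]
grip_width: -0.0004
10.35 (array([ 1.48045328e-01, -1.17625778e-04, -4.05405038e-03]), array([ 0.00054613,  0.00057391, -0.00033894]), array([ 0.48221001, -0.23521071,  0.0565    ]))
```

```bash
python3 -m crank '[[1,0.08,0,-0.002,0,0,0],[1,0.12,0,-0.002,0,0,0],[1,0.14,0,-0.002,0,0,0],[1,0.146,0,-0.002,0,0,0],[1,0.146,0,-0.002,0,0,0]]'
python3 -m crank '[[1,0,0.02,0,0,0,0],[1,0,0.035,0,0,0,0],[1,0,0.05,0,0,0,0],[1,0,0.06,0,0,0,0],[1,0,0.07,0,0,0,0],[1,0,0.075,0,0,0,0],[1,0,0.08,0,0,0,0],[1,0,0.085,0,0,0,0],[1,0,0.09,0,0,0,0],[1,0,0.095,0,0,0,0],[1,0,0.1,0,0,0,0],[1,0,0.1,0,0,0,0]]'
python3 - <<'E'
from h import *
from bench import ctrl
import cv2
s=ctrl.observe();print(s['time'],s['contact_force'])
im=ctrl.get_image("side");c=im["pixels"][102:182,349:429]
cv2.imwrite("pics/s6.png",cv2.resize(c,(560,560),interpolation=cv2.INTER_CUBIC)[:,:,::-1])
E
```

```text
time: 10.98
tool_pos: [0.4819, -0.2354, 0.0564]
ee_rot: [[0.001, 0.936, 0.353], [-0.001, 0.353, -0.936], [-1.0, 0.0, 0.001]]
contact_force: [-0.1, 0.6, 0.7]
grip_width: -0.0001
time: 12.48
tool_pos: [0.5098, -0.2245, 0.0559]
ee_rot: [[0.0, 0.936, 0.353], [0.0, 0.353, -0.936], [-1.0, 0.0, 0.0]]
contact_force: [-0.1, -0.6, -0.1]
grip_width: 0.0001
12.475 [-0.11795435 -0.60890682 -0.07819256]
```

View pics/s6.png

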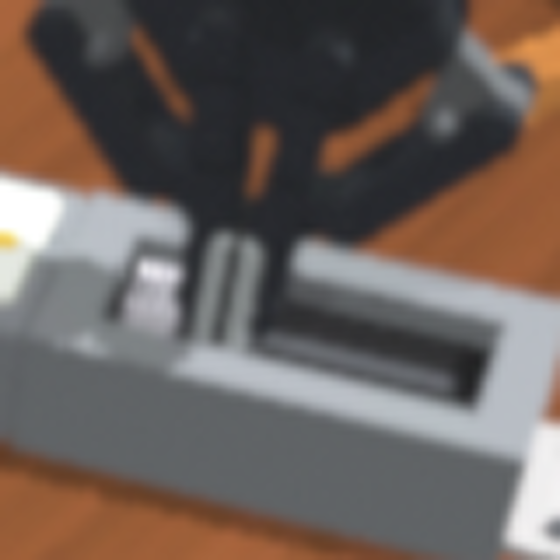

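The tab is now at about (150,295), close against the lens end, with the finger just behind it and almost no force. So I'll push no further. I back off slowly and look before lifting.

```bash
python3 -m crank '[[1,0,-0.008,0,0,0,0],[1,0,-0.016,0,0,0,0],[1,0,-0.024,0,0,0,0],[1,0,-0.032,0,0,0,0],[1,0,-0.04,0,0,0,0],[1,0,-0.05,0,0,0,0],[1,0,-0.06,0,0,0,0],[1,0,-0.06,0,0,0,0]]'
python3 - <<'E'
from h import *
from bench import ctrl
import cv2
im=ctrl.get_image("side");c=im["pixels"][102:182,349:429]
cv2.imwrite("pics/s7.png",cv2.resize(c,(560,560),interpolation=cv2.INTER_CUBIC)[:,:,::-1])
E
```

```text
time: 13.52
tool_pos: [0.4926, -0.231, 0.0559]
ee_rot: [[-0.0, 0.936, 0.353], [0.0, 0.353, -0.936], [-1.0, -0.0, -0.0]]
contact_force: [0.1, 0.1, -0.5]
grip_width: -0.0003
```

View pics/s7.png

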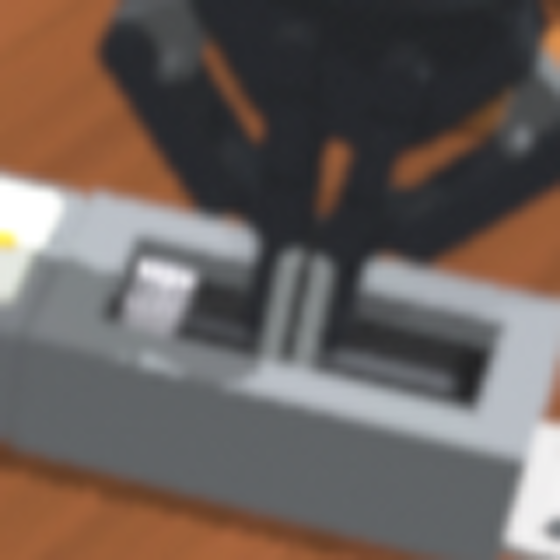

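The tab stays at (158,295) at the lens end, with clear space between it and the finger at (300,310). I lift straight up and withdraw.

```bash
python3 -m crank '[[1,-0.05,0,0,0,0,0],[1,-0.1,0,0,0,0,0],[1,-0.2,0,0,0,0,0],[1,-0.4,0,0,0,0,0],[1,-0.6,0,0,0,0,0],[1,-0.6,-0.6,-0.3,0,0,0],[1,-0.6,-0.6,-0.3,0,0,0],[1,-0.6,-0.6,-0.3,0,0,0],[1,-0.6,-0.6,-0.3,0,0,0],[1,-0.6,-0.6,-0.3,0,0,0],[1,-0.6,-0.6,-0.3,0,0,0]]'
python3 - <<'E'
from h import *
from bench import ctrl
import cv2,pickle
im=ctrl.get_image("side");c=im["pixels"][102:182,349:429]
im2=ctrl.get_image("top");d=im2["pixels"]
print(ctrl.recognise(im2,"long_switch")[:2],ctrl.recognise(im,"round_slide")[:2])
d0=pickle.load(open("pics/top0.pkl","rb"))["pixels"]
z=lambda a:cv2.resize(a,(270,270),interpolation=cv2.INTER_CUBIC)
cv2.imwrite("pics/s8.png",np.hstack([z(d[160:260,370:470]),z(d[130:250,130:250]),z(d0[130:250,130:250])])[:,:800,::-1])
E
```

```text
time: 14.95
tool_pos: [0.2934, -0.2106, 0.2368]
ee_rot: [[0.001, 0.936, 0.353], [-0.001, 0.353, -0.936], [-1.0, 0.001, 0.002]]
contact_force: [0.1, -0.7, 0.6]
grip_width: -0.0
[] [{'centre': [0.5581, 0.1772, 0.0383], 'p': 0.45}]
```

View pics/s8.png

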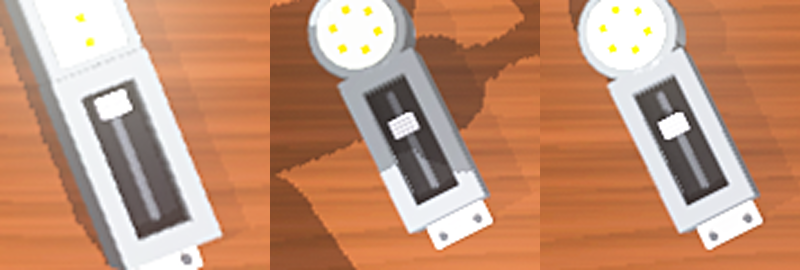

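The long bar's tab, at (112,104), is against the lens end at about full travel. The round light's slide is at the same crop position as before (404,126). I hand the job in.

```bash
python3 -c "
from bench import ctrl
print(ctrl.observe()['qd']);print(ctrl.finish_job())"
```

```text
[-0.00292159 -0.00179514  0.00580532 -0.00184198 -0.00092159 -0.00050762]
the job is handed in; nothing more can be done
None
```

The long light bar's slide is pushed to the lens end of its slot, and the job is handed in at about 15 s of the 29 s allowed. I used the shut fingertips in the slot behind the tab, then lifted and withdrew the hand.

- **First push:** I pushed too far against the stop. When I withdrew, the slide came back to about 23 mm, too close to the 22 mm limit. I pushed again more gently, backed off slowly and looked before lifting.
- **Long light slide:** in the last top picture the tab sits about 10 mm from the lens end of the slot, which means about 34 mm of travel. This comes from pixels picked by eye. The recogniser did not find `long_switch` in that last picture, so it gave no second check.
- **Round light slide:** it looks unmoved. It is at the same pixel position as in the first picture, and the side camera gives 0.558, 0.177 m, within 1 mm of its first reading. One earlier top-view recognition of `round_slide` gave a point on the long bar, which I took as a misdetection.
- **Hand:** it is clear of everything, about 0.24 m up, with contact force near zero.

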